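# Tip weighed seed tubers from the scoop into the tub

### The arm

A 7-joint arm with a two-finger parallel gripper is mounted at the origin on the work surface. World frame = base frame: x ahead of the robot, y to its left, z up, the work surface at z = 0. Lengths are in m, angles in rad, forces in N, time in s.
With the tool pointing down it reaches from about 0.4 to 0.9 m from the base axis. Payload 5.6 kg.
Tool frame: the origin (TCP) lies midway between the tips of the shut fingers; the grasp point (between the pads) lies hold_point_z behind it (hold_point_z is the distance from the TCP to the grasp point, in m); z points along the fingers, y is the direction in which the jaws open and shut (so a half turn about z gives the same grasp; the last joint's range is limited). The gripper opens to 92 mm and grips with 3 to 60 N. Pads are 20 mm wide; open, the fingers measure 128 mm over their backs; the gripper's body (75 mm by 189 mm) begins 69 mm behind the grasp point.
Start: joints at [-1.187, 0.468, -0.012, 1.603, 0.006, 1.071, -0.056], TCP at [0.269, 0.592, 0.215] pointing down, gripper open.
Joint ranges: [-2.53, 2.53], [-0.31, 2.02], [-1.57, 1.55], [0.28, 2.44], [-1.29, 4.43], [0.15, 1.84], [-2.92, 2.92]. Speed limits (rad/s): [2.57, 2.57, 3.14, 3.14, 3.14, 3.14, 3.14].

### API

Orientations are given as a unit quaternion [w, x, y, z].
In Python, from station import state, capture, camera_info, sign_off, hold_point_z gives the robot as it stands.
- The arm moves only by the shell command python3 -m handwheel 'ROWS' [FORCE]. ROWS is JSON, a list of rows, each a list of 7 numbers: the shift along the world's x, y, z in cm, then the turn, a rotation vector about the world's x, y, z in degrees, then the closure, from -1 (fully open) to 1 (shut), so that 0 is half open. In form: [[tx, ty, tz, wx, wy, wz, claw], ...]. A call has 1 to 20 rows; each row is the pose to reach, as a shift and turn from the pose commanded when the call began; what a row does not reach only later rows make up. A row lasts 1/12 s, in which the tool goes at most 41.7 mm and 7.16 degrees, less where a joint would pass 70% of its speed; a pose out of reach is approached as far as the arm can. A call with a gripper value outside its range is refused whole. The fingers move at their own pace and stop on an object; FORCE is the grip in N (left out, the last holds). Time passes only in rows, so rows that repeat a pose let the fingers close. It gives the time, the measured TCP pose, the force and the opening at its end, in the units of the state.
- state(): the state, without advancing time (a new reading comes with each control period).
- capture(name): name is "side" or "top" or "wrist"; returns (picture, depth): 420x560x3 uint8, red, green, blue; 420x560 float32, m along the optical axis (not along the pixel's ray), 0 where there is no reading.
- camera_info(name): a dict with "fx", "fy", "cx", "cy" (pixels), "extrinsics" (4x4, takes a point from camera to world coordinates); the wrist camera has in their place "hand_eye" (4x4, takes a point from camera to tool coordinates, whose origin is the TCP and whose axes are the flange's). Camera axes: x right, y up, looking along -z (the intrinsics and any distortion apply to the point x, -y, -z); pixel columns grow to the right and rows downward; lengths in m; the calibration is good to about 2 mm. A picture is of the moment at which its call begins: read the wrist's pose just before it. camera_info takes no time and is no camera call.
- sign_off(): hands the job in, once; it reports no verdict.
The state is a dict: "t": time; "joints": joint angles; "qd": joint speeds; "tau": joint torques, N m; "tcp_pos": TCP position; "tool_rot": TCP orientation; "wrist_force": force on the tool from outside, world axes, zero at the start; "torque": the same for the moment, N m; "width": opening from 0.0 (shut) to 1.0 (fully open).
Only numpy, scipy, OpenCV 4.12 (cv2) and the standard library are available. Lean on these libraries where they do the work, as an engineer would, in place of code of your own. Each camera call takes 0.05 s, during which the arm holds its last target. There are 200 camera calls.

### The job

The seed tubers in the scoop on the balance are weighed: take the scoop by its grip, tip all five tubers off its spout into the white tub from close above so that they are not bruised, then put the empty scoop back on the middle of the balance platform and let go. Do not touch the tubers themselves or drop the scoop, and leave the tub and everything else where they stand.

Things in the scene. Friction and masses are not known exactly. Their poses are not given: they have to be found in the camera images.
- scoop: Steel weighing scoop on the balance, 0.18 to 0.27 kg. Origin: centre of its flat underside; +z up, spout points to -x, grip to +x. Floor 120 (x) by 110 (y) mm, 2.5 mm sheet; side and rear walls 38 mm high. Mass centre about 12 mm from the origin towards +x. Tubers go off at 35 to 50 degrees spout-down, the last may need 60 to 70; carried level it keeps them in.
- scoop_grip (a point): Centre of the scoop's black straight grip: x = +105 mm, z = +30 mm from the scoop's origin. The grip is a bar along the scoop's x, from x = 63 to 143 mm, 16 mm wide (y) and 22 mm high, free on all sides, to be gripped across its width, from straight above or leaning up to 30 degrees along its length. Axes as the scoop's.
- scoop_lip (a point): Middle of the spout's open end, upper face: x = -104 mm, z = +10 mm from the scoop's origin. The spout begins at x = -60 mm, rises at 10 degrees and narrows from 110 to 92 mm between 31 mm walls. Axes as the scoop's.
- platform (a point): Centre of the top face of the balance's square steel platform, 150 by 150 mm, 72 mm above the table; z up, +x away from the key panel, which faces the robot.
- balance: Top-loading balance, fixed. Origin on the table below the platform's centre, axes as the platform's. Cream housing 190 mm wide (y), from x = -158 to +85 mm, at most 60 mm high, with a sloping key panel at -x.
- tub: White open plastic storage tub, loose, about 0.6 kg. Origin: centre of its underside, z up; outside 200 (x) by 180 (y) by 86 mm high with a rolled rim 5 mm wider on each side, walls and floor 3 mm.
- tuber1: Brown seed potato minituber, hard, egg-shaped, 28 mm thick and 36 mm long, 11 to 19 g. Origin at its middle, long axis x. Starts loose on the scoop's floor.
- tuber2: Brown seed potato minituber, hard, egg-shaped, 26 by 34 mm, 11 to 19 g. Origin at its middle, long axis x. Starts loose on the scoop's floor.
- tuber3: Brown seed potato minituber, hard, egg-shaped, 30 by 37 mm, 11 to 19 g. Origin at its middle, long axis x. Starts loose on the scoop's floor.
- tuber4: Brown seed potato minituber, hard, egg-shaped, 25 by 32 mm, 11 to 19 g. Origin at its middle, long axis x. Starts loose on the scoop's floor.
- tuber5: Brown seed potato minituber, hard, egg-shaped, 28 by 34 mm, 11 to 19 g. Origin at its middle, long axis x. Starts loose on the scoop's floor.
- culture_box1: Clear plastic plant-culture box with green shoots and a square translucent lid, 79 x 79 x 105 mm high; stands between the balance and the tub, must stay put. Origin: centre of its underside.
- culture_box2: Second such culture box, 79 x 79 x 105 mm high, stands farther back; must stay put. Origin: centre of its underside.
- petri_stack: Stack of three Petri dishes, 90 mm across, 45 mm high, close in front of the robot; must stay put. Origin: centre of its underside.
- media_bottle: Glass media bottle with a blue cap, 86 mm across, 170 mm high, to the right; must stay put. Origin: centre of its underside.
- wash_bottle: White squeeze bottle with a red cap and a bent spout, 70 mm across, 200 mm high with the spout, to the left; must stay put. Origin: centre of its underside.
- beaker: Empty glass beaker, 72 mm across, 90 mm high, to the left; must stay put. Origin: centre of its underside.
- spatula: Steel lab spatula lying flat, 190 mm long, 9 mm wide and 6 mm high, to the right; must stay put. Origin: centre of its underside.

How it is judged:
By the outcome, as a careful person would: the job done as asked, in the order asked, and still so for the second after the job is handed in, with the robot touching nothing.
It also fails if it takes over 61 s, if anything falls off the work surface, if the arm or the gripper's body presses on something with over 40 N, if the wrist force passes 120 N, or if a joint passes its speed limit or range.

## Working session

There is one attempt and no reset: what is moved stays moved. The work goes in short steps, Python scripts to look and compute and a shell command to move; the robot and the scene stay as the last step left them, time stands still between calls to the robot, and variables do not carry over. Pictures are saved under pics/ and viewed, about 8 in all and at most 12, crops included, and the job is handed in when it is done.

```bash
mkdir -p pics; ls; cat > h.py <<'E'
import numpy as np, cv2
from station import *
def snap(n,f):
    p,d=capture(n); cv2.imwrite(f'pics/{f}.png',p[:,:,::-1]); np.save(f'pics/{f}.npy',d); return p,d
def ext(n):
    i=camera_info(n); return i,np.array(i['extrinsics'])
def pts(n,d,T=None):
    i=camera_info(n); T=np.array(i['extrinsics']) if T is None else T
    v,u=np.mgrid[:420,:560]
    X=np.stack([(u-i['cx'])/i['fx']*d,-(v-i['cy'])/i['fy']*d,-d,np.ones_like(d)],-1)
    return (X@T.T)[...,:3]
E
python3 - <<'E'
from h import *
print(state()); print(hold_point_z if not callable(hold_point_z) else hold_point_z())
for n in('top','side','wrist'): print(n,camera_info(n))
a,_=snap('top','top0'); b,_=snap('side','side0')
E
```

```text
pics
{'t': 0.0, 'joints': array([-1.18699294,  0.46834596, -0.01158925,  1.60360792,  0.00607598,
        1.07142411, -0.05630346]), 'qd': array([-0.00225859,  0.00197332,  0.00150096, -0.00090855, -0.00214161,
       -0.00112719,  0.00032544]), 'tau': array([-7.02917259e-04, -5.20577717e+01, -1.23171535e-02, -2.43743402e+01,
       -5.65555890e-02,  1.73248543e-02,  1.49146622e-04]), 'tcp_pos': array([0.26892703, 0.59111954, 0.21366713]), 'tool_rot': array([-8.88427475e-05,  2.11806669e-01,  9.77311192e-01, -8.72243882e-04]), 'wrist_force': array([0.28827285, 0.1140933 , 0.42851334]), 'torque': array([0.05197414, 0.04063578, 0.01353287]), 'width': 0.997203161769873}
0.0187
top {'fx': 421.70755151012844, 'fy': 421.70755151012844, 'cx': 277.36319889940717, 'cy': 214.96375314241934, 'extrinsics': array([[ 0.02698955,  0.99759408, -0.06385617,  0.44645465],
       [-0.99956772,  0.02767766,  0.00991591, -0.00155221],
       [ 0.01165945,  0.06356094,  0.99790985,  1.36318035],
       [ 0.        ,  0.        ,  0.        ,  1.        ]])}
side {'fx': 514.9465944390182, 'fy': 514.9465944390182, 'cx': 283.5848616979431, 'cy': 205.681964833212, 'extrinsics': array([[ 0.90307626,  0.32976024, -0.27515715,  0.11035931],
       [-0.4292998 ,  0.6745327 , -0.60058914, -0.97394822],
       [-0.01244792,  0.6605027 ,  0.75072048,  1.2883136 ],
       [ 0.        ,  0.        ,  0.        ,  1.        ]])}
wrist {'fx': 377.9608543161995, 'fy': 377.9608543161995, 'cx': 275.88152936482237, 'cy': 208.93208574153635, 'hand_eye': array([[ 2.45253233e-04,  9.68831432e-01,  2.47720802e-01,
         6.85023637e-02],
       [ 9.99999970e-01, -2.40297620e-04, -5.02393739e-05,
        -3.11551735e-04],
       [ 1.08532348e-05,  2.47720807e-01, -9.68831462e-01,
        -1.70430023e-01],
       [ 0.00000000e+00,  0.00000000e+00,  0.00000000e+00,
         1.00000000e+00]])}
```

View pics/top0.png

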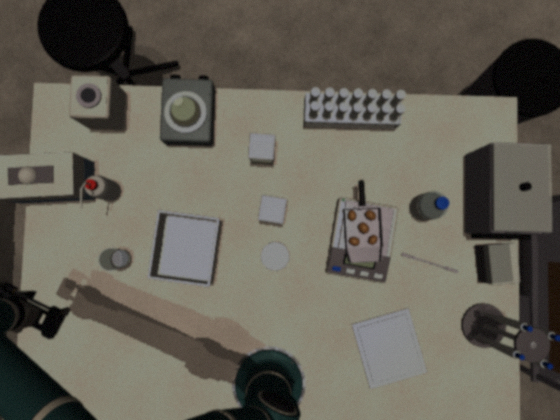

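View pics/side0.png

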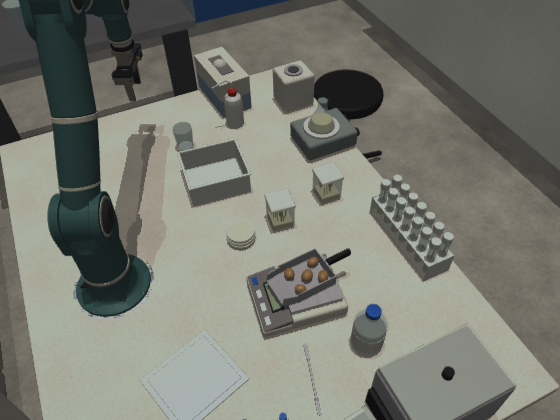

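The top view shows the scoop at about (362,235) with its grip at (361,192) pointing away from the robot. The tub is at (187,247), the boxes at (262,148) and (272,210), and the Petri stack at (275,256). The side view agrees.

```bash
python3 - <<'E'
from h import *
p=cv2.imread('pics/top0.png'); d=np.load('pics/top0.npy'); P=pts('top',d)
g=p.max(2)
# tub rim by height
def box(m,name):
    m=m&(d>0); q=P[m]; r=cv2.minAreaRect(q[:,:2].astype(np.float32)); print(name,m.sum(),np.round(r[0],4),np.round(r[1],4),round(r[2],1),'z',np.round(np.percentile(q[:,2],[5,50,95]),3)); return q
v,u=np.mgrid[:420,:560]
R=lambda a,b,c,e:(u>=a)&(u<=b)&(v>=c)&(v<=e)
z=P[...,2]
box(R(140,232,200,295)&(z>.07)&(z<.1),'tubrim')
q=box(R(350,372,172,208)&(g<60),'grip'); 
print('table z',np.median(z[300:330,200:300]))
hsv=cv2.cvtColor(p,cv2.COLOR_BGR2HSV)
k=R(340,388,200,268)&(z>.105)&(z<.13); box(k,'scoop walls')
q=q[(q[:,2]>.09)]; print(q.mean(0)); c=np.cov(q[:,:2].T); w,V=np.linalg.eigh(c); print(w,V[:,1])
k=R(320,400,195,285)&(z>.03)&(z<.08); box(k,'balance')
box(R(255,290,190,228)&(z>.085),'cb1');box(R(245,280,130,168)&(z>.085),'cb2');box(R(258,292,238,275)&(z>.03),'petri');box(R(410,455,190,222)&(z>.05),'media')
big=cv2.resize(p[170:290,310:410],None,fx=6,fy=5,interpolation=cv2.INTER_CUBIC);cv2.imwrite('pics/c1.png',big)
E
```

```text
tubrim 797 [0.4228 0.2669] [0.1906 0.2101] 84.0 z [0.074 0.085 0.089]
grip 131 [ 0.5994 -0.2646] [0.0726 0.0146] 3.0 z [0.1   0.112 0.115]
table z -0.0006233168800844346
scoop walls 207 [ 0.4898 -0.2741] [0.1785 0.1111] 4.4 z [0.106 0.109 0.114]
[ 0.59866011 -0.26324523  0.11069131]
[1.65193465e-05 4.51136686e-04] [-0.99774481 -0.06712148]
balance 3775 [ 0.462  -0.2819] [0.1909 0.2434] 81.6 z [0.041 0.058 0.078]
cb1 685 [0.5458 0.002 ] [0.0784 0.0792] 82.0 z [0.1   0.105 0.109]
cb2 677 [0.7353 0.0397] [0.079  0.0799] 87.2 z [0.1   0.104 0.109]
petri 648 [ 0.4057 -0.0107] [0.0872 0.0874] 1.9 z [0.04  0.044 0.049]
media 801 [ 0.5715 -0.4789] [0.0845 0.0776] 10.2 z [0.062 0.12  0.171]
```

View pics/c1.png

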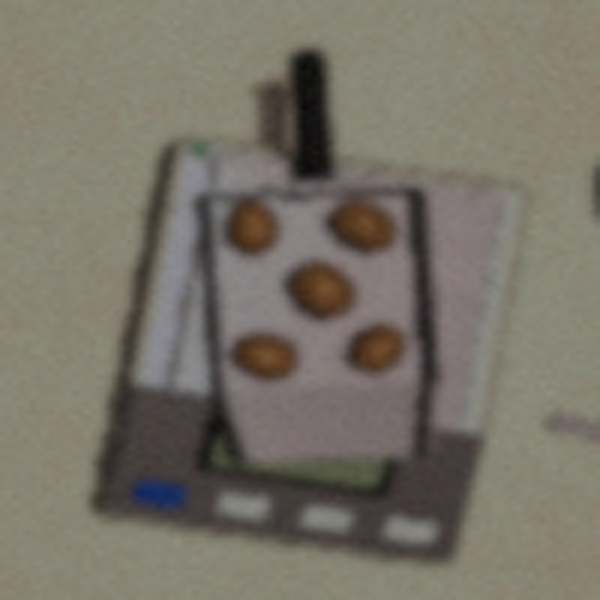

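The crop shows the balance yawed about -8°, with the scoop yawed about +4° and sitting left of the platform's middle, and all five tubers in it. I'll rehearse the tipped pose over the tub with an empty gripper first, since the arm starts next to it.

```bash
cat >> h.py <<'E'
from scipy.spatial.transform import Rotation as R
LIP=np.array([-.104,0,.010]); GR=np.array([.105,0,.030])
TUB=np.array([.4228,.2669,0]); PLAT=np.array([.498,-.287,.072])
def cur():
    s=state(); q=s['tool_rot']; return s['tcp_pos'],R.from_quat(np.r_[q[1:],q[0]])
# scoop-frame tool: x=+x,y=-y,z=-z
def tool(psi,th,ref,pos):
    """TCP pose for scoop yaw psi, spout-down th (deg), with scoop point ref at world pos"""
    Rs=R.from_euler('z',psi,degrees=True)*R.from_euler('y',-th,degrees=True)
    return np.array(pos)+Rs.apply(GR-np.array([0,0,hold_point_z])-ref), Rs*R.from_matrix(np.diag([1.,-1,-1]))
def show(*a,base=None):
    p,r=tool(*a); p0,r0=base or cur()
    print(a[:2],'goal',p.round(4),'shift cm',((p-p0)*100).round(2),'rotvec',((r*r0.inv()).as_rotvec(degrees=True)).round(2)); return p,r
E
python3 - <<'E'
from h import *
for psi in(0,15): show(psi,68,LIP,TUB+[0,0,.10])
show(3.8,0,GR,[.5987,-.2632,.102+.10])
E
```

```text
(0, 68) goal [0.4999 0.2669 0.2943] shift cm [ 23.1  -32.43   8.06] rotvec [  88.7   -19.34 -131.54]
(15, 68) goal [0.4973 0.2869 0.2943] shift cm [ 22.84 -30.43   8.06] rotvec [  85.64   -7.19 -119.94]
(3.8, 0) goal [ 0.5987 -0.2632  0.1833] shift cm [ 32.98 -85.44  -3.04] rotvec [-2.0000e-02 -1.3000e-01 -1.5174e+02]
```

```bash
python3 -m handwheel '[[2,-2,8,11,-2,-17,-1],[4,-5,12,22,-4,-33,-1],[8,-10,12,33,-7,-49,-1],[12,-15,12,44,-9,-65,-1],[16,-20,12,55,-12,-82,-1],[20,-25,12,66,-14,-98,-1],[23,-30,12,77,-17,-115,-1],[23.1,-32.4,10,88.7,-19.3,-131.5,-1],[23.1,-32.4,8,88.7,-19.3,-131.5,-1],[23.1,-32.4,8,88.7,-19.3,-131.5,-1],[23.1,-32.4,8,88.7,-19.3,-131.5,-1],[23.1,-32.4,8,88.7,-19.3,-131.5,-1],[23.1,-32.4,8,88.7,-19.3,-131.5,-1],[23.1,-32.4,8,88.7,-19.3,-131.5,-1],[23.1,-32.4,8,88.7,-19.3,-131.5,-1],[23.1,-32.4,8,88.7,-19.3,-131.5,-1],[23.1,-32.4,8,88.7,-19.3,-131.5,-1],[23.1,-32.4,8,88.7,-19.3,-131.5,-1],[23.1,-32.4,8,88.7,-19.3,-131.5,-1],[23.1,-32.4,8,88.7,-19.3,-131.5,-1]]'
python3 - <<'E'
from h import *
show(0,68,LIP,TUB+[0,0,.10]); print(state()['joints'].round(3))
E
```

```text
t: 1.77
tcp_pos: [0.4984, 0.2635, 0.3233]
tool_rot: [-0.007, 0.768, 0.483, 0.421]
wrist_force: [0.3, 0.0, 0.2]
width: 1.001
(0, 68) goal [0.4999 0.2669 0.2943] shift cm [ 0.15  0.34 -2.9 ] rotvec [ 31.58  -9.66 -48.4 ]
[ 0.254 -0.106 -0.703  2.307 -1.276  0.152  0.279]
```

Joints 5 and 6 hit their limits with a vertical grasp. I'll lean the grasp 25° along the grip, so the tool ends less tipped at the pour, and rehearse again.

```bash
cat >> h.py <<'E'
LEAN=25
def tool(psi,th,ref,pos):
    Rs=R.from_euler('z',psi,degrees=True)*R.from_euler('y',-th,degrees=True)
    T=R.from_euler('y',LEAN,degrees=True)*R.from_matrix(np.diag([1.,-1,-1]))
    return np.array(pos)+Rs.apply(GR-np.array(ref)+hold_point_z*T.apply([0,0,1])), Rs*T
E
python3 - <<'E'
from h import *
for psi in (0,12): show(psi,68,LIP,TUB+[0,0,.06])
E
```

```text
(0, 68) goal [0.4953 0.2669 0.2476] shift cm [-0.31  0.34 -7.57] rotvec [ 20.37  13.18 -54.15]
(12, 68) goal [0.4937 0.282  0.2476] shift cm [-0.46  1.85 -7.57] rotvec [ 18.61  15.01 -42.33]
```

```bash
python3 -m handwheel '[[0,0,-1,2,2,-6,-1],[0,0,-2,4,4,-12,-1],[0,0.5,-3,6,5,-18,-1],[0,1,-4,8,7,-24,-1],[0,1,-5,11,9,-30,-1],[-0.3,1,-6,15,11,-36,-1],[-0.5,1.8,-7.6,18.6,15,-42,-1],[-0.5,1.8,-7.6,18.6,15,-42.3,-1],[-0.5,1.8,-7.6,18.6,15,-42.3,-1],[-0.5,1.8,-7.6,18.6,15,-42.3,-1],[-0.5,1.8,-7.6,18.6,15,-42.3,-1]]'
python3 - <<'E'
from h import *
show(12,68,LIP,TUB+[0,0,.06]); print(state()['joints'].round(3))
show(0,68,LIP,TUB+[0,0,.06])
show(3.8,0,GR,[.5987,-.2632,.102+.10])
E
```

```text
t: 2.68
tcp_pos: [0.4843, 0.2433, 0.2565]
tool_rot: [-0.068, 0.921, 0.108, 0.368]
wrist_force: [-1.9, -0.4, -0.9]
width: 1.002
(12, 68) goal [0.4937 0.282  0.2476] shift cm [ 0.94  3.86 -0.89] rotvec [-2.76  0.31 -2.36]
[ 1.156 -0.307 -1.568  2.33  -1.291  0.149 -0.644]
(0, 68) goal [0.4953 0.2669 0.2476] shift cm [ 1.1   2.36 -0.89] rotvec [ -2.72   0.6  -14.36]
(3.8, 0) goal [ 0.5908 -0.2637  0.1851] shift cm [ 10.65 -50.71  -7.14] rotvec [-13.17  67.75  -7.7 ]
```

The redundant arm drifted to its joint limits. I'll fit a simple kinematic model from the readings and choose a reachable pour pose with it.

```bash
cat > fk.py <<'E'
import numpy as np, itertools
from scipy.spatial.transform import Rotation as R
D=[([-1.18699294,.46834596,-.01158925,1.60360792,.00607598,1.07142411,-.05630346],[.26892703,.59111954,.21366713],[-8.88427475e-05,.211806669,.977311192,-.000872243882]),
([.254,-.106,-.703,2.307,-1.276,.152,.279],[.4984,.2635,.3233],[-.007,.768,.483,.421]),
([1.156,-.307,-1.568,2.33,-1.291,.149,-.644],[.4843,.2433,.2565],[-.068,.921,.108,.368])]
ax='zyzyzyz'
def fr(q,s):
    r=R.identity(); o=[]
    for a,qi,si in zip(ax,q,s): r=r*R.from_euler(a,si*qi); o.append(r)
    return o
def B(q,s):
    o=fr(q,s); M=[r.as_matrix() for r in o]
    z=lambda r:r[:,2:]; x=lambda r:r[:,:1]
    # h, a(upper), b(fore), t(tool) along z + x offset at wrist & elbow
    return np.hstack([np.array([[0],[0],[1.]]),z(M[1]),z(M[3]),z(M[5]),x(M[1]),x(M[3]),x(M[5])])
if __name__=='__main__':
    best=[]
    for s in itertools.product((1,-1),repeat=7):
        if s[1]<0: continue
        o=[fr(q,s)[-1].inv()*R.from_quat(t[1:]+t[:1]) for q,p,t in D]
        m=R.concatenate(o).mean(); e=max((m.inv()*k).magnitude() for k in o); best.append((e,s,m.as_euler('zyx',degrees=True).round(1)))
    best.sort(key=lambda b:b[0])
    for e,s,m in best[:3]:
        A=np.vstack([B(q,s) for q,_,_ in D]); y=np.concatenate([p for _,p,_ in D])
        for k in(4,7):
            c,_,rk,sv=np.linalg.lstsq(A[:,:k],y,rcond=1e-4); print(round(e,4),s,m,c.round(4),rk,np.abs(A[:,:k]@c-y).max().round(4))
E
python3 fk.py
```

```text
0.0009 (-1, 1, -1, 1, -1, 1, -1) [90.  0.  0.] [0.2958 0.5032 0.4786 0.291 ] 4 0.032
0.0009 (-1, 1, -1, 1, -1, 1, -1) [90.  0.  0.] [ 0.1565  0.4881  0.389   0.2678  0.0353 -0.1051 -0.0054] 7 0.0304
0.9214 (-1, 1, -1, -1, 1, 1, 1) [-85.5  -9.6 128. ] [ 0.4718 -0.5382 -1.0797  0.512 ] 4 0.1817
0.9214 (-1, 1, -1, -1, 1, 1, 1) [-85.5  -9.6 128. ] [ 0.1645  0.2825 -0.9647  0.6752  0.0488 -0.4831 -0.1508] 7 0.0346
0.9348 (-1, 1, 1, -1, 1, -1, 1) [109.6 -31.6   5.6] [-0.6048  1.1657 -0.2075  0.4586] 4 0.6417
0.9348 (-1, 1, 1, -1, 1, -1, 1) [109.6 -31.6   5.6] [-4.1538  9.2211  1.5624  2.1743  1.3988 -3.2194  0.3993] 7 0.0937
```

```bash
cat > plan.py <<'E'
from fk import *
import h
from scipy.optimize import least_squares
S=(-1,1,-1,1,-1,1,-1); L=np.array([.2958,.5032,.4786,.291])
lo=np.array([-2.53,-.31,-1.57,.28,-1.29,.15,-2.92]);hi=np.array([2.53,2.02,1.55,2.44,4.43,1.84,2.92])
E7=R.from_euler('z',90,degrees=True)
def ik(p,r,q0,w=.02):
    f=lambda q:np.r_[(B(q,S)[:,:4]@L-p)*10,(r.inv()*(fr(q,S)[-1]*E7)).as_rotvec()*3,w*(q-q0)]
    s=least_squares(f,np.clip(q0,lo+.01,hi-.01),bounds=(lo,hi)); e=f(s.x)[:6]
    return s.x,np.abs(e).max(),np.minimum(s.x-lo,hi-s.x).min()
if __name__=='__main__':
    az=np.arctan2(.2669,.45)
    for lean in(0,15,28):
      h.LEAN=lean
      for psi in(-6,10,25,40,60,90):
        for fl in(0,180):
            p,r=h.tool(psi,66,h.LIP,h.TUB+[0,0,.05]); r=r*R.from_euler('z',fl,degrees=True)
            bst=max((ik(p,r,np.array([-az,0,j3,2,j5,.6,j7])) for j3 in(-.8,0,.8) for j5 in(0,1.5,3) for j7 in(-1.5,1.5)),key=lambda b:b[2]-10*b[1])
            if bst[1]<.03 and bst[2]>.06: print(lean,psi,fl,bst[0].round(2),round(bst[1],3),round(bst[2],2))
E
python3 plan.py
```

```text
0 -6 0 [-1.18  0.3   0.34  2.35  1.88  0.83  2.06] 0.0 0.09
0 -6 180 [-1.17  0.3   0.33  2.35  1.88  0.83 -1.08] 0.0 0.09
15 -6 0 [-0.37  0.21 -0.46  2.27  1.57  0.74  2.52] 0.0 0.17
15 -6 180 [-0.37  0.21 -0.46  2.27  1.57  0.74 -0.62] 0.0 0.17
15 10 0 [-0.27  0.16 -0.47  2.33  1.87  0.5   2.49] 0.0 0.11
15 10 180 [-1.05  0.15  0.36  2.33  1.9   0.38 -0.74] 0.0 0.11
15 25 0 [-0.16  0.13 -0.48  2.35  2.4   0.29  2.21] 0.0 0.09
15 25 180 [-0.13  0.13 -0.51  2.35  2.4   0.29 -0.92] 0.0 0.09
15 40 0 [ 0.7   0.43 -1.38  2.35  2.31  0.32  2.73] 0.001 0.09
15 40 180 [ 0.74  0.56 -1.48  2.35  2.15  0.43 -0.19] 0.0 0.09
15 90 0 [ 0.09  0.28 -0.41  2.17 -1.17  0.81  0.6 ] 0.0 0.12
15 90 180 [ 0.08  0.27 -0.4   2.17 -1.17  0.81 -2.54] 0.0 0.12
28 -6 0 [-1.85  0.49  1.37  2.17 -0.17  0.34 -2.17] 0.0 0.18
28 -6 180 [-0.25  0.18 -0.5   2.17  1.11  0.63 -0.13] 0.0 0.27
28 10 0 [-1.07  0.14  0.44  2.21  0.85  0.3  -2.8 ] 0.0 0.12
28 10 180 [-0.17  0.14 -0.52  2.21  1.1   0.41  0.13] 0.0 0.23
28 25 0 [-1.76  0.34  1.33  2.23 -1.08  0.29 -0.73] 0.001 0.14
28 25 180 [ 0.56  0.33 -1.31  2.23  1.32  0.45  0.25] 0.001 0.21
28 40 0 [ 0.64  0.35 -1.34  2.23  1.09  0.29 -2.41] 0.001 0.14
28 40 180 [ 0.66  0.38 -1.37  2.23  1.14  0.32  0.69] 0.001 0.17
28 60 0 [-0.52  0.13  0.08  2.2  -1.03  0.43 -0.1 ] 0.0 0.24
28 60 180 [ 0.75  0.55 -1.47  2.2   0.78  0.33  1.42] 0.0 0.1
28 90 0 [-0.43  0.21  0.06  2.11 -0.94  0.8   0.3 ] 0.0 0.33
28 90 180 [ 0.71  0.59 -1.37  2.11  0.01  0.53  2.63] 0.0 0.2
```

```bash
cat > path.py <<'E'
from plan import *
from scipy.spatial.transform import Slerp
q0=np.array(D[0][0])
def run(lean,psi,fl,hl=.05,th=66,verb=0,q=q0):
    h.LEAN=lean; f=R.from_euler('z',fl,degrees=True)
    W=[(B(q0,S)[:,:4]@L,fr(q0,S)[-1]*E7)]
    g=lambda *a:(lambda p,r:(p,r*f))(*h.tool(*a))
    az=lambda k:k
    W+=[g(3.8,0,h.GR,[.5987,-.2632,.20]),g(3.8,0,h.GR,[.5987,-.2632,.102]),g(3.8,-4,h.GR,[.5987,-.2632,.23]),
        g((psi+3.8)/2,-4,h.GR,[.6,0,.24]),g(psi,-4,h.LIP,h.TUB+[0,0,.2]),g(psi,25,h.LIP,h.TUB+[0,0,.08]),g(psi,45,h.LIP,h.TUB+[0,0,hl]),g(psi,th,h.LIP,h.TUB+[0,0,hl])]
    ms=[];er=0
    for (p0,r0),(p1,r1) in zip(W,W[1:]):
        sl=Slerp([0,1],R.concatenate([r0,r1])); mm=9
        for k in np.linspace(.1,1,10):
            q,e,m=ik(p0+(p1-p0)*k,sl(k),q,.05); mm=min(mm,m); er=max(er,e)
        ms.append(round(mm,2))
        if verb: print(q.round(2),round(mm,2))
    return min(ms),er,ms
if __name__=='__main__':
    out=[]
    for lean in(20,28):
      for psi in(-90,-60,-40,-20,-6,10,25,60,90):
        for fl in(0,180): out.append((run(lean,psi,fl),lean,psi,fl))
    out.sort(key=lambda o:-o[0][0]+5*o[0][1])
    for o in out[:7]: print(o[1:],round(o[0][0],2),round(o[0][1],3),o[0][2])
    run(*out[0][1:],verb=1)
E
time python3 path.py
```

```text
(20, -40, 180) 0.32 0.0 [np.float64(0.44), np.float64(0.47), np.float64(0.33), np.float64(0.32), np.float64(0.34), np.float64(0.54), np.float64(0.44), np.float64(0.36)]
(20, -60, 180) 0.31 0.0 [np.float64(0.44), np.float64(0.47), np.float64(0.33), np.float64(0.31), np.float64(0.37), np.float64(0.47), np.float64(0.43), np.float64(0.43)]
(20, -90, 180) 0.26 0.0 [np.float64(0.44), np.float64(0.47), np.float64(0.33), np.float64(0.3), np.float64(0.26), np.float64(0.26), np.float64(0.3), np.float64(0.42)]
(20, -20, 180) 0.26 0.0 [np.float64(0.44), np.float64(0.47), np.float64(0.33), np.float64(0.32), np.float64(0.33), np.float64(0.44), np.float64(0.42), np.float64(0.26)]
(28, 90, 0) 0.17 0.0 [np.float64(0.28), np.float64(0.3), np.float64(0.17), np.float64(0.2), np.float64(0.34), np.float64(0.39), np.float64(0.51), np.float64(0.33)]
(28, -20, 180) 0.17 0.0 [np.float64(0.31), np.float64(0.32), np.float64(0.19), np.float64(0.17), np.float64(0.17), np.float64(0.29), np.float64(0.52), np.float64(0.31)]
(28, -60, 180) 0.16 0.0 [np.float64(0.31), np.float64(0.32), np.float64(0.19), np.float64(0.16), np.float64(0.22), np.float64(0.5), np.float64(0.44), np.float64(0.44)]
[ 0.15  0.7   0.32  1.39 -0.04  1.39  2.08] 0.44
[ 0.16  0.81  0.3   1.43 -0.06  1.23  2.08] 0.47
[ 0.15  0.71  0.33  1.32 -0.02  1.51  2.08] 0.33
[-0.15  0.61  0.3   1.46 -0.25  1.51  1.45] 0.32
[-0.3   0.59  0.3   1.58 -0.45  1.35  1.03] 0.34
[-0.64  0.43  0.43  1.85 -0.14  0.85  0.71] 0.54
[-1.07  0.36  0.65  2.    0.29  0.7   0.19] 0.44
[-1.55  0.4   0.86  2.08  0.71  0.82 -0.38] 0.36
real	1m24.747s
user	1m25.073s
sys	0m0.189s
```

The model favours a 20° lean with the half-turned tool (camera towards the robot) and tipping at a scoop yaw of about -75°. I'll go back towards the start orientation first to unwind the joints.

```bash
cat >> h.py <<'E'
LEAN=20
def tool(psi,th,ref,pos):
    Rs=R.from_euler('z',psi,degrees=True)*R.from_euler('y',-th,degrees=True)
    T=R.from_euler('y',LEAN,degrees=True)*R.from_matrix(np.diag([-1.,1,-1]))
    return np.array(pos)+Rs.apply(GR-np.array(ref)+hold_point_z*T.apply([0,0,1])), Rs*T
E
python3 - <<'E'
from h import *
p,r=cur()
t=R.from_quat([.2118,.9773,-.00087,-.0001])
for w in ([.45,.35,.35],): print('to start-ori', (np.array(w)-p)*100, (t*r.inv()).as_rotvec(degrees=True).round(1))
# orientation start -> grasp
g=tool(3.8,0,GR,[.6,-.26,.2])[1]; print((g*t.inv()).as_rotvec(degrees=True).round(1))
E
```

```text
to start-ori [-3.43149065 10.6667427   9.35473567] [-56.9   1.9 133.4]
[ 3.7 19.9 27.9]
```

```bash
python3 -m handwheel '[[0,1,3,-3,0,6,-1],[0,2,6,-6,0,13,-1],[0,4,9,-9,0,20,-1],[0,6,12,-12,0,26,-1],[0,8,12,-15,0,33,-1],[0,10,12,-18,0,40,-1],[0,12,12,-20,1,46,-1],[0,14,12,-23,1,53,-1],[0,14,12,-26,1,60,-1],[0,14,12,-28,1,66,-1],[0,14,12,-31,1,73,-1],[0,14,12,-34,1,80,-1],[0,14,12,-37,1,87,-1],[0,14,12,-40,1,94,-1],[0,14,12,-43,1.5,100,-1],[0,14,12,-46,1.5,107,-1],[0,14,12,-49,1.9,114,-1],[0,14,12,-52,1.9,120,-1],[0,14,12,-54,1.9,127,-1],[0,14,12,-57,1.9,133.4,-1]]'
python3 - <<'E'
from h import *
print(state()['joints'].round(3)); show(3.8,0,GR,[.5987,-.2632,.102+.10])
E
```

```text
t: 4.35
tcp_pos: [0.41, 0.3328, 0.4032]
tool_rot: [0.022, 0.359, 0.925, 0.119]
wrist_force: [0.4, 0.0, 0.7]
width: 0.998
[ 1.229 -0.307 -1.569  1.75  -0.483  1.223  0.588]
(3.8, 0) goal [ 0.5923 -0.2636  0.1844] shift cm [ 18.23 -59.65 -21.87] rotvec [-7.21 21.48 48.05]
```

```bash
python3 -m handwheel '[[1,-3,0,0,1,2.5,-1],[2,-6,0,-1,2,5,-1],[3,-9,0,-1,3,7,-1],[4,-12,0,-1,4,10,-1],[5,-15,0,-2,5,12,-1],[6,-18,0,-2,6,14,-1],[7,-21,0,-2,7,17,-1],[8,-24,0,-3,9,19,-1],[9,-27,0,-3,10,22,-1],[10,-30,0,-3,11,24,-1],[11,-33,0,-4,12,26,-1],[12,-36,0,-4,13,29,-1],[13,-39,-1,-4,14,31,-1],[14,-42,-2,-5,15,34,-1],[15,-45,-4,-5,16,36,-1],[16,-48,-6,-6,17,38,-1],[17,-51,-8,-6,18,41,-1],[18,-54,-10,-6,19,43,-1],[18,-57,-12,-7,20,46,-1],[18.2,-59.6,-13.9,-7.2,21.5,48,-1]]'
python3 - <<'E'
from h import *
print(state()['joints'].round(3)); show(3.8,0,GR,[.5987,-.2632,.102+.08])
E
```

```text
t: 6.02
tcp_pos: [0.3398, -0.1024, 0.3977]
tool_rot: [-0.156, -0.032, 0.987, -0.01]
wrist_force: [-0.1, -0.1, 0.4]
width: 1.001
[ 2.054 -0.307 -1.569  1.777 -0.126  1.627  2.17 ]
(3.8, 0) goal [ 0.5923 -0.2636  0.1644] shift cm [ 25.25 -16.12 -23.33] rotvec [0.46 2.08 0.  ]
```

Joints 2 and 3 are still pinned on this branch. I'll refine the model with the new readings, simulate a clamped differential IK, and look for waypoints that free them.

```bash
cat > sim.py <<'E'
from fk import *
S=(-1,1,-1,1,-1,1,-1); E7=R.from_euler('z',90,degrees=True)
D+= [([1.229,-.307,-1.569,1.75,-.483,1.223,.588],[.41,.3328,.4032],[.022,.359,.925,.119]),
([2.054,-.307,-1.569,1.777,-.126,1.627,2.17],[.3398,-.1024,.3977],[-.156,-.032,.987,-.01])]
def BB(q):
    M=[r.as_matrix() for r in fr(q,S)]
    return np.hstack([np.array([[0],[0],[1.]]),M[1][:,2:],M[3][:,2:],M[5][:,2:]]+[M[i][:,1:2] for i in(1,3,5)]+[M[2][:,:1],M[3][:,:1],M[5][:,:1]])
A=np.vstack([BB(d[0]) for d in D]);y=np.concatenate([d[1] for d in D])
# light ridge
C=np.linalg.lstsq(np.vstack([A,1e-3*np.eye(10)]),np.r_[y,np.zeros(10)],rcond=None)[0]
lo=np.array([-2.53,-.31,-1.57,.28,-1.29,.15,-2.92]);hi=np.array([2.53,2.02,1.55,2.44,4.43,1.84,2.92])
def fk(q): return BB(q)@C, fr(q,S)[-1]*E7
def jac(q):
    p,r=fk(q);J=[]
    for i in range(7):
        k=q.copy();k[i]+=1e-5;a,b=fk(k);J.append(np.r_[(a-p)/1e-5,(b*r.inv()).as_rotvec()/1e-5])
    return np.array(J).T
def go(q,p1,r1,n=20,sub=3):
    from scipy.spatial.transform import Slerp
    p0,r0=fk(q);sl=Slerp([0,1],R.concatenate([r0,r1]))
    for k in np.linspace(1/n,1,n):
        for _ in range(sub):
            p,r=fk(q);e=np.r_[p0+(p1-p0)*k-p,(sl(k)*r.inv()).as_rotvec()]
            act=np.ones(7,bool)
            for _ in range(4):
                J=jac(q)*act;dq=J.T@np.linalg.solve(J@J.T+1e-4*np.eye(6),e)
                bad=act&((q+dq<lo)|(q+dq>hi))
                if not bad.any():break
                act&=~bad
            q=np.clip(q+dq*act,lo,hi)
    return q
if __name__=='__main__':
    print(C.round(3),np.abs(A@C-y).max().round(4))
    q=np.array(D[0][0]);
    for d in D[1:]: q=go(q,np.array(d[1]),R.from_quat(d[2][1:]+d[2][:1])); print(q.round(2),np.round(d[0],2))
E
python3 sim.py
```

```text
[ 0.304  0.521  0.472  0.33  -0.028 -0.005 -0.    -0.    -0.001 -0.   ] 0.0002
[ 0.25 -0.11 -0.7   2.31 -1.28  0.15  0.28] [ 0.25 -0.11 -0.7   2.31 -1.28  0.15  0.28]
[ 1.15 -0.31 -1.57  2.33 -1.29  0.15 -0.64] [ 1.16 -0.31 -1.57  2.33 -1.29  0.15 -0.64]
[ 0.64  0.2  -1.47  1.75  0.16  1.13 -0.02] [ 1.23 -0.31 -1.57  1.75 -0.48  1.22  0.59]
[ 1.12  0.05 -1.    1.79  0.11  1.63  1.74] [ 2.05 -0.31 -1.57  1.78 -0.13  1.63  2.17]
```

```bash
cat > t.py <<'E'
import sim; from sim import *
def go2(q,p1,r1,n=20,sub=1,lam=1e-4,lock=False,frac=1.0):
    from scipy.spatial.transform import Slerp
    p0,r0=fk(q);sl=Slerp([0,1],R.concatenate([r0,r1]))
    for k in np.linspace(1/n,1,n):
        for _ in range(sub):
            p,r=fk(q);e=np.r_[p0+(p1-p0)*k-p,(sl(k)*r.inv()).as_rotvec()]
            J=jac(q); 
            q=np.clip(q+J.T@np.linalg.solve(J@J.T+lam*np.eye(6),e),lo,hi)
    return q
if __name__=='__main__':
  for sub in(1,5,20):
   for lam in(1e-4,1e-2):
    q=np.array(D[2][0]); 
    for d in D[3:]:
        q=go2(q,np.array(d[1]),R.from_quat(d[2][1:]+d[2][:1]),sub=sub,lam=lam); print(sub,lam,q.round(2),np.round(d[0],2))
        q=np.array(d[0])
E
python3 t.py
```

```text
1 0.0001 [ 0.61  0.16 -1.41  1.75  0.11  1.13  0.02] [ 1.23 -0.31 -1.57  1.75 -0.48  1.22  0.59]
1 0.0001 [ 1.18  0.06 -1.07  1.78  0.12  1.64  1.73] [ 2.05 -0.31 -1.57  1.78 -0.13  1.63  2.17]
1 0.01 [ 0.89 -0.02 -1.51  1.78 -0.12  1.13  0.24] [ 1.23 -0.31 -1.57  1.75 -0.48  1.22  0.59]
1 0.01 [ 1.27  0.08 -1.17  1.78  0.13  1.64  1.71] [ 2.05 -0.31 -1.57  1.78 -0.13  1.63  2.17]
5 0.0001 [ 0.64  0.19 -1.47  1.75  0.16  1.13 -0.02] [ 1.23 -0.31 -1.57  1.75 -0.48  1.22  0.59]
5 0.0001 [ 1.18  0.06 -1.07  1.78  0.12  1.64  1.73] [ 2.05 -0.31 -1.57  1.78 -0.13  1.63  2.17]
5 0.01 [ 0.7   0.12 -1.45  1.77  0.06  1.13  0.07] [ 1.23 -0.31 -1.57  1.75 -0.48  1.22  0.59]
5 0.01 [ 1.21  0.07 -1.1   1.78  0.12  1.64  1.73] [ 2.05 -0.31 -1.57  1.78 -0.13  1.63  2.17]
20 0.0001 [ 0.64  0.19 -1.46  1.75  0.16  1.13 -0.02] [ 1.23 -0.31 -1.57  1.75 -0.48  1.22  0.59]
20 0.0001 [ 1.18  0.06 -1.07  1.78  0.12  1.64  1.73] [ 2.05 -0.31 -1.57  1.78 -0.13  1.63  2.17]
20 0.01 [ 0.62  0.17 -1.42  1.75  0.12  1.13  0.01] [ 1.23 -0.31 -1.57  1.75 -0.48  1.22  0.59]
20 0.01 [ 1.2   0.07 -1.09  1.78  0.12  1.64  1.73] [ 2.05 -0.31 -1.57  1.78 -0.13  1.63  2.17]
```

```bash
python3 - <<'E'
from sim import *
from station import state
q=np.array(state()['joints']);J=jac(q);P=J.T@np.linalg.inv(J@J.T+1e-4*np.eye(6))
print('sv',np.linalg.svd(J)[1].round(3)); print('rows per 10cm / 10deg'); print((P*np.r_[.1,.1,.1,.1745,.1745,.1745]).round(2))
u,s,vt=np.linalg.svd(J);print('null',vt[-1].round(2))
# reduced locked j2,j3
E
```

```text
sv [1.773 1.518 1.428 0.451 0.327 0.11 ]
rows per 10cm / 10deg
[[ 0.55 -0.34 -0.13  0.18  0.32 -0.07]
 [-0.15 -0.03  0.06  0.06 -0.1   0.04]
 [-0.44  0.14  0.13 -0.12 -0.26 -0.  ]
 [-0.18  0.04 -0.17 -0.02 -0.07  0.01]
 [-0.13 -0.07  0.05 -0.07  0.    0.06]
 [ 0.03  0.04  0.21  0.06  0.13 -0.03]
 [ 0.11 -0.18 -0.03  0.09  0.08  0.09]]
null [ 0.02 -0.53  0.47 -0.   -0.39  0.07  0.59]
```

```bash
cat > search.py <<'E'
from sim import *; import h
from station import state
q0=np.array(state()['joints']); rng=np.random.default_rng(0); p0,r0=fk(q0)
mg=lambda q:np.minimum(q-lo,hi-q).min()
tgt=[h.tool(3.8,0,h.GR,[.5987,-.2632,.182]),h.tool(3.8,-4,h.GR,[.5987,-.2632,.23]),h.tool(-35,-4,h.GR,[.55,-.02,.24])]
for psi in(-70,):
    tgt+=[h.tool(psi,-4,h.LIP,h.TUB+[0,0,.2]),h.tool(psi,25,h.LIP,h.TUB+[0,0,.08]),h.tool(psi,66,h.LIP,h.TUB+[0,0,.05])]
out=[]
for i in range(70):
    d=np.r_[rng.uniform(-.1,.1),rng.uniform(-.15,.4),rng.uniform(0,.25)]; w=rng.uniform([-20,-40,-90],[20,10,90])
    q=go(q0,p0+d,R.from_rotvec(w,degrees=True)*r0,12,1); qa=q
    if np.linalg.norm(fk(q)[0]-p0-d)>.01 or mg(q)<.05: continue
    m=[mg(q)];e=0
    for t in tgt:
        q=go(q,*t,10,1); m.append(mg(q)); e=max(e,np.linalg.norm(fk(q)[0]-t[0]))
        if e>.02: break
    out.append((min(m[1:])-10*e,d.round(2),w.round(),qa.round(2),np.round(m,2)))
out.sort(key=lambda o:-o[0])
print(len(out)); [print(*o) for o in out[:6]]
E
time python3 search.py
```

```text
2
0.12497992888137818 [0.08 0.11 0.22] [  8. -25.  48.] [ 1.3  -0.26 -0.99  1.43 -0.31  1.72  2.73] [0.05 0.32 0.16 0.42 0.55 0.44 0.32]
-3.4803194073857493 [0.09 0.1  0.19] [ -0. -14.  51.] [ 1.41 -0.18 -1.32  1.41 -0.01  1.72  2.6 ] [0.12 0.06]
real	0m7.015s
user	0m7.427s
sys	0m0.160s
```

```bash
sed -i 's/range(70)/range(1200)/; s/uniform(-.1,.1),rng.uniform(-.15,.4),rng.uniform(0,.25)/uniform(-.1,.25),rng.uniform(-.1,.5),rng.uniform(-.1,.35)/; s/\[-20,-40,-90\],\[20,10,90\]/[-30,-50,-120],[30,20,90]/' search.py; time python3 search.py; python3 - <<'E'
import h; from sim import *
from station import state
q=np.array(state()['joints'])
for t in ([.592,-.2636,.25],):
    for n in(5,20):
        print(go(q,np.array(t),h.tool(3.8,0,h.GR,[0,0,0])[1],n,1).round(2))
E
```

```text
34
0.2778640168632291 [ 0.04  0.41 -0.01] [ 22. -46. -87.] [-0.3  -0.23 -0.7   2.13  0.6   0.78 -1.23] [0.08 0.45 0.3  0.4  0.5  0.39 0.51]
0.258612383192173 [ 0.03  0.2  -0.06] [-11. -47. -88.] [ 0.09 -0.24 -0.71  2.15  0.38  1.08 -0.73] [0.07 0.44 0.29 0.42 0.52 0.41 0.48]
0.25707910582712784 [ 0.01  0.45 -0.02] [ 24. -39. -58.] [-0.84 -0.26 -0.21  2.17  0.48  0.71 -0.68] [0.05 0.45 0.3  0.35 0.48 0.37 0.39]
0.25490718055367123 [0.   0.45 0.21] [ 12. -31. -88.] [-0.24 -0.21 -0.64  1.54  0.14  1.38 -0.77] [0.1  0.46 0.31 0.39 0.49 0.38 0.5 ]
0.24621632148271183 [-0.08  0.29 -0.09] [-27. -48.   0.] [-0.75 -0.03 -0.62  2.22  0.59  1.4  -0.04] [0.22 0.47 0.31 0.39 0.5  0.38 0.51]
0.2403004943652007 [-0.09  0.43  0.03] [  0. -43. -90.] [-0.74 -0.12 -0.58  1.89  0.42  1.39 -1.33] [0.19 0.46 0.3  0.37 0.49 0.37 0.49]
[ 2.09 -0.31 -1.57  1.88 -0.12  1.45  2.23]
[ 2.09 -0.31 -1.57  1.88 -0.12  1.46  2.22]
real	1m44.604s
user	1m45.091s
sys	0m0.088s
```

```bash
python3 -m handwheel '[[-1,2,-0.7,-2,-4,0,-1],[-1.5,5,-1.5,-4.5,-8,0,-1],[-2,7,-2,-7,-12,0,-1],[-2.7,10,-3,-9,-16,0,-1],[-3.3,12,-4,-11,-20,0,-1],[-4,14.5,-4.5,-13.5,-24,0,-1],[-5,17,-5,-16,-28,0,-1],[-5.5,19,-6,-18,-32,0,-1],[-6,22,-7,-20,-36,0,-1],[-6.7,24,-7.5,-22.5,-40,0,-1],[-7.5,27,-8,-25,-44,0,-1],[-8,29,-9,-27,-48,0,-1],[-8,29,-9,-27,-48,0,-1]]'
python3 - <<'E'
from sim import *; import h
from station import state
q=np.array(state()['joints']); print(q.round(2),fk(q)[0])
h.show(3.8,0,h.GR,[.5987,-.2632,.182])
t=h.tool(3.8,0,h.GR,[.5987,-.2632,.182]); q=go(q,*t,20,1);print(q.round(2),fk(q)[0])
E
```

```text
t: 7.1
tcp_pos: [0.2953, 0.0453, 0.3569]
tool_rot: [0.043, -0.004, 0.987, -0.155]
wrist_force: [-1.5, 0.2, 0.9]
width: 1.003
[ 0.1  -0.3  -0.53  2.12  0.17  1.33  1.12] [0.29476717 0.0454028  0.35680152]
(3.8, 0) goal [ 0.5923 -0.2636  0.1644] shift cm [ 29.7  -30.89 -19.24] rotvec [16.76 25.35  0.09]
[ 0.4   0.71 -0.15  1.37  0.21  1.41  1.83] [ 0.59158915 -0.26369654  0.16386996]
```

```bash
python3 -m handwheel '[[1,-1,0,1,1,0,-1],[3,-3,-1,2,3,0,-1],[5,-5,-2,3,4,0,-1],[7,-7,-3,4,6,0,-1],[9,-9,-4,5,8,0,-1],[11,-11,-5,6,10,0,-1],[13,-13,-6,7,11,0,-1],[15,-15,-7,8,13,0,-1],[17,-17,-8,9,15,0,-1],[19,-19,-9,10,16,0,-1],[21,-21,-10,11,18,0,-1],[23,-23,-11,12,20,0,-1],[25,-25,-12,13,21,0,-1],[27,-27,-13,14,23,0,-1],[28.5,-29,-14,16,24,0,-1],[29.7,-31,-15,16.8,25.3,0,-1],[29.7,-31,-16,16.8,25.3,0,-1],[29.7,-31,-16,16.8,25.3,0,-1]]'
python3 - <<'E'
from sim import *; import h
from station import state
q=np.array(state()['joints']); print(q.round(2))
h.show(3.8,0,h.GR,[.5987,-.2632,.182])
p,r=h.cur(); pic,d=h.snap('wrist','w1')
T=np.eye(4);T[:3,:3]=r.as_matrix();T[:3,3]=p;T=T@np.array(h.camera_info('wrist')['hand_eye'])
P=h.pts('wrist',d,T); np.save('pics/w1P.npy',P)
E
```

```text
t: 8.6
tcp_pos: [0.5913, -0.2662, 0.1928]
tool_rot: [-0.177, -0.031, 0.984, -0.004]
wrist_force: [-0.2, 0.1, -0.4]
width: 0.999
[ 0.4   0.69 -0.15  1.34  0.21  1.46  1.84]
(3.8, 0) goal [ 0.5923 -0.2636  0.1644] shift cm [ 0.1   0.25 -2.83] rotvec [-0.12 -0.44  0.25]
```

View pics/w1.png

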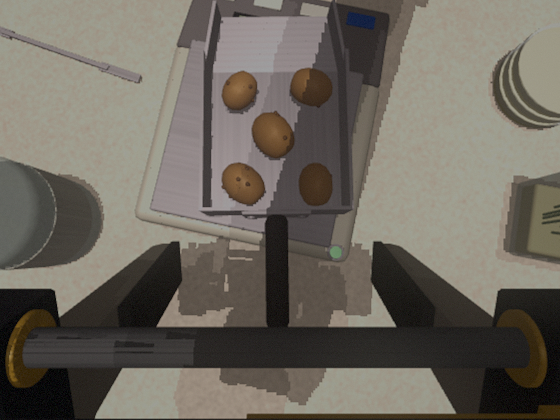

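The wrist view shows the grip bar between the open fingers, from (276,218) to (279,325), with five tubers in the scoop. I'll measure the grip from this view.

```bash
python3 - <<'E'
import h; from h import *
P=np.load('pics/w1P.npy'); d=np.load('pics/w1.npy')
v,u=np.mgrid[:420,:560]
z=P[...,2]; m=(u>255)&(u<300)&(v>214)&(v<322)&(z>.095)&(z<.125)&(d>0)
q=P[m]; print(m.sum(),np.percentile(q,[2,50,98],axis=0).round(4)); r=cv2.minAreaRect(q[:,:2].astype(np.float32)); print(r)
m=(u>170)&(u<400)&(v>10)&(v<215)&(z>.103)&(z<.125); q=P[m]; r=cv2.minAreaRect(q[:,:2].astype(np.float32)); print('walls',r,np.median(q[:,2]))
# platform height & extents
m=(z>.066)&(z<.078)&(v>30)&(v<260)&(u>130)&(u<400); q=P[m]; print('plat',cv2.minAreaRect(q[:,:2].astype(np.float32)),np.median(q[:,2]))
m=(z>.03)&(z<.078)&(v>0)&(v<260)&(u>130)&(u<400); q=P[m]; print('bal',cv2.minAreaRect(q[:,:2].astype(np.float32)))
E
```

```text
2450 [[ 0.5628 -0.2748  0.108 ]
 [ 0.599  -0.2659  0.1127]
 [ 0.6337 -0.2566  0.1145]]
((0.5983251333236694, -0.26447591185569763), (0.07489458471536636, 0.03189968690276146), 4.152084827423096)
walls ((0.48315930366516113, -0.27428507804870605), (0.1573549211025238, 0.11044525355100632), 4.085153102874756) 0.10934899507584828
plat ((0.48695099353790283, -0.2829075753688812), (0.1559213250875473, 0.17104239761829376), 81.55744934082031) 0.07437462363927327
bal ((0.4611561894416809, -0.2821502089500427), (0.1908854842185974, 0.24221768975257874), 81.58969116210938)
```

```bash
python3 -m handwheel '[[0.1,0,-2,0,0,0.5,-1],[0.1,0,-4,0,-0.4,0.5,-1],[0.1,0,-6,0,-0.4,0.5,-1],[0.1,0,-8,0,-0.4,0.5,-1],[0.1,0,-9,0,-0.4,0.5,-1],[0.1,0,-9.8,0,-0.4,0.5,-1],[0.1,0,-10.5,0,-0.4,0.5,-1],[0.1,0,-10.5,0,-0.4,0.5,-1],[0.1,0,-10.5,0,-0.4,0.5,-1]]' 45
python3 -c "
from h import *
show(4.1,0,GR,[.599,-.266,.104])"
```

```text
t: 9.4
tcp_pos: [0.5939, -0.2655, 0.0926]
tool_rot: [-0.171, -0.035, 0.985, -0.006]
wrist_force: [0.2, 0.0, 0.7]
width: 0.999
(4.1, 0) goal [ 0.5926 -0.2665  0.0864] shift cm [-0.13 -0.1  -0.61] rotvec [0.02 0.32 0.03]
```

```bash
python3 -m handwheel '[[-0.1,-0.1,-0.5,0,0.3,0,-1],[-0.1,-0.1,-0.5,0,0.3,0,-1],[-0.1,-0.1,-0.5,0,0.3,0,0.3],[-0.1,-0.1,-0.5,0,0.3,0,1],[-0.1,-0.1,-0.5,0,0.3,0,1],[-0.1,-0.1,-0.5,0,0.3,0,1],[-0.1,-0.1,-0.5,0,0.3,0,1],[-0.1,-0.1,-0.5,0,0.3,0,1],[-0.1,-0.1,-0.5,0,0.3,0,1],[-0.1,-0.1,-0.5,0,0.3,0,1],[-0.1,-0.1,-0.5,0,0.3,0,1],[-0.1,-0.1,-0.5,0,0.3,0,1]]' 50
python3 -c "
from h import *
show(4.1,0,GR,[.599,-.266,.104])"
```

```text
t: 10.4
tcp_pos: [0.5925, -0.2666, 0.0868]
tool_rot: [-0.174, -0.035, 0.984, -0.006]
wrist_force: [0.6, -0.6, -0.3]
width: 0.295
(4.1, 0) goal [ 0.5926 -0.2665  0.0864] shift cm [ 0.01  0.02 -0.04] rotvec [ 0.01 -0.03  0.06]
```

```bash
python3 -m handwheel '[[0,0,0,0,0,0,1],[0,0,0,0,0,0,1],[0,0,0,0,0,0,1],[0,0,0,0,0,0,1],[0,0,0,0,0,0,1]]' 50
python3 -m handwheel '[[0,0,0.3,0,0,0,1],[0,0,0.8,0,0,0,1],[0,0,1.5,0,1,0,1],[0,0,2.5,0,2,0,1],[0,0,4,0,3,0,1],[0,0,6,0,4,0,1],[0,0,8,0,4,0,1],[0,0,10,0,4,0,1],[0,0,11.5,0,4,0,1],[0,0,12,0,4,0,1],[0,0,12,0,4,0,1],[0,0,12,0,4,0,1]]' 50
python3 - <<'E'
from h import *
print(state()['joints'].round(2),state()['torque'])
p,r=cur(); pic,d=snap('wrist','w2')
show(-35,-4,GR,[.55,-.02,.25]); 
for psi in (-70,): show(psi,-4,LIP,TUB+[0,0,.2])
E
```

```text
t: 10.82
tcp_pos: [0.5925, -0.2664, 0.0868]
tool_rot: [-0.174, -0.035, 0.984, -0.006]
wrist_force: [-0.6, -0.3, 0.4]
width: 0.172
t: 11.82
tcp_pos: [0.5923, -0.2666, 0.2063]
tool_rot: [-0.208, -0.035, 0.977, -0.005]
wrist_force: [-0.9, 0.3, -3.5]
width: 0.171
[ 0.38  0.72 -0.14  1.27  0.22  1.56  1.85] [ 5.07914313e-02 -8.38201019e-01 -3.98416403e-04]
(-35, -4) goal [ 0.5438 -0.0156  0.2329] shift cm [-4.82 25.09  2.73] rotvec [-3.300e-01 -2.000e-02 -3.903e+01]
(-70, -4) goal [0.492  0.0768 0.1883] shift cm [-10.    34.33  -1.74] rotvec [ -0.34   0.09 -74.03]
```

View pics/w2.png

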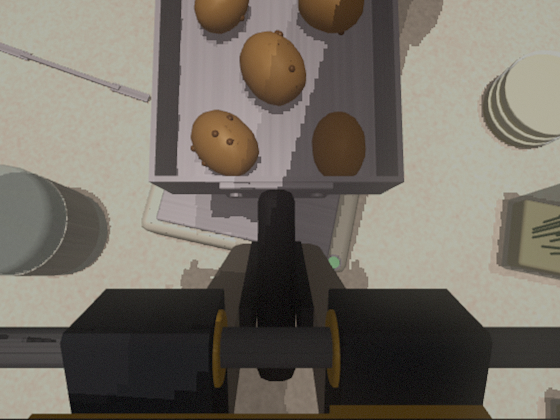

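The scoop is held level with all five tubers in it. Now the carry to above the tub, yawing to -70° on the way.

```bash
python3 -m handwheel '[[0,0.4,0.2,0,0,-1,1],[-0.2,1.2,0.4,0,0,-3,1],[-0.5,2.5,0.6,0,0,-6,1],[-1,4.2,0.8,0,0,-10,1],[-1.5,6.2,1,0,0,-14,1],[-2,8.4,1,0,0,-19,1],[-2.6,10.6,1,0,0,-24,1],[-3.2,12.8,1,0,0,-28.5,1],[-3.9,15,1,0,0,-33,1],[-4.6,17.2,1,0,0,-38,1],[-5.4,19.4,1,0,0,-42.5,1],[-6.2,21.6,1,0,0,-47,1],[-7,23.8,1,0,0,-52,1],[-7.8,26,0.8,0,0,-56.5,1],[-8.6,28.2,0.6,0,0,-61,1],[-9.2,30.4,0.4,0,0,-65.5,1],[-9.6,32,0.2,0,0,-69.5,1],[-9.8,33.3,0,0,0,-72,1],[-10,34,0,0,0,-73.5,1],[-10,34.3,0,0,0,-74,1]]' 50
python3 - <<'E'
from h import *
s=state();print(s['joints'].round(2),s['torque'].round(2))
snap('wrist','w3')
L=TUB+R.from_euler('z',-70,degrees=True).apply([.01,0,0])
a=show(-70,-4,LIP,L+[0,0,.2])
for th,z in((10,.14),(25,.085),(35,.055),(45,.05),(55,.05),(66,.05)): b=show(-70,th,LIP,L+[0,0,z],base=cur())
from sim import *
q=np.array(s['joints'])
for th,z in((10,.14),(25,.085),(35,.055),(45,.05),(55,.05),(68,.05)):
    t=tool(-70,th,LIP,L+[0,0,z]);q=go(q,*t,5,2);print(q.round(2),np.linalg.norm(fk(q)[0]-t[0]).round(4))
E
```

```text
t: 13.53
tcp_pos: [0.4908, 0.0775, 0.2063]
tool_rot: [-0.17, 0.56, 0.802, 0.12]
wrist_force: [-0.1, -0.0, -2.6]
width: 0.172
[ 0.14  0.33 -0.13  1.9  -0.4   1.09  0.58] [-0.84 -0.25  0.04]
(-70, -4) goal [0.4954 0.0674 0.1883] shift cm [ 0.4  -1.   -1.82] rotvec [-0.11  0.14 -0.09]
(-70, 10) goal [0.4943 0.0704 0.1776] shift cm [ 0.29 -0.7  -2.89] rotvec [-13.26  -4.66  -0.11]
(-70, 25) goal [0.4887 0.0859 0.1728] shift cm [-0.27  0.85 -3.37] rotvec [-27.35  -9.8   -0.13]
(-70, 35) goal [0.4825 0.1029 0.1732] shift cm [-0.89  2.55 -3.33] rotvec [-36.74 -13.23  -0.15]
(-70, 45) goal [0.4746 0.1245 0.195 ] shift cm [-1.68  4.71 -1.15] rotvec [-46.14 -16.66  -0.16]
(-70, 55) goal [0.4653 0.1502 0.2174] shift cm [-2.61  7.28  1.09] rotvec [-55.53 -20.1   -0.17]
(-70, 66) goal [0.4536 0.1822 0.2361] shift cm [-3.78 10.47  2.96] rotvec [-65.86 -23.87  -0.18]
[-0.01  0.3  -0.1   1.97 -0.18  0.93  0.35] 0.0
[-0.25  0.26 -0.06  2.02  0.14  0.86 -0.05] 0.0
[-0.41  0.27 -0.05  2.04  0.35  0.9  -0.34] 0.0
[-0.57  0.28 -0.05  2.02  0.51  1.03 -0.57] 0.0
[-0.7   0.32 -0.06  1.97  0.62  1.2  -0.75] 0.0
[-0.86  0.42 -0.07  1.9   0.71  1.42 -0.91] 0.0
```

View pics/w3.png

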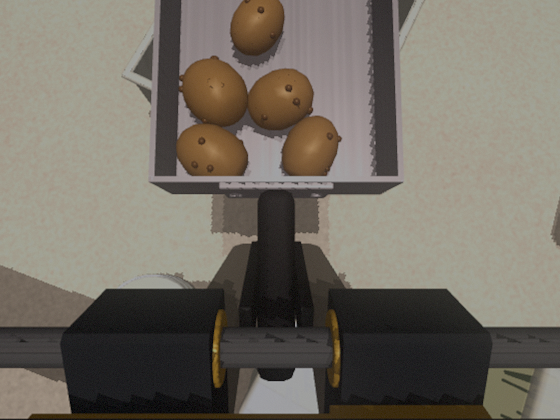

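All five tubers are against the rear wall and the joints have room. I'll yaw to -85° so the scoop clears the rim squarely, then compute the tipping rows.

```bash
sed -i '$a GR=np.array([.105,0,.032])' h.py; python3 - <<'E'
from h import *
from sim import *
import h
b=cur(); q=np.array(state()['joints'])
for th,z in((-4,.17),(10,.14),(20,.105),(28,.085),(35,.067),(42,.055),(50,.05),(60,.05),(70,.05)):
    t=show(-85,th,LIP,TUB+[0,0,z],base=b);q=go(q,*t,5,2);print('   ',q.round(2),np.linalg.norm(fk(q)[0]-t[0]).round(4))
E
```

```text
(-85, -4) goal [0.4404 0.0653 0.1603] shift cm [-5.1  -1.22 -4.62] rotvec [ -0.09   0.16 -15.09]
    [ 0.17  0.27 -0.11  2.13 -0.51  0.88  0.51] 0.0
(-85, 10) goal [0.4401 0.0689 0.1795] shift cm [-5.13 -0.85 -2.69] rotvec [-13.79  -2.9  -15.04]
    [-0.02  0.18 -0.09  2.12 -0.21  0.85  0.12] 0.0
(-85, 20) goal [0.4393 0.0787 0.1785] shift cm [-5.21  0.13 -2.8 ] rotvec [-23.58  -5.08 -14.9 ]
    [-0.17  0.18 -0.1   2.11  0.02  0.85 -0.19] 0.0
(-85, 28) goal [0.4382 0.0908 0.184 ] shift cm [-5.32  1.34 -2.25] rotvec [-31.41  -6.82 -14.74]
    [-0.28  0.19 -0.1   2.09  0.19  0.91 -0.42] 0.0
(-85, 35) goal [0.437  0.1041 0.1868] shift cm [-5.44  2.67 -1.97] rotvec [-38.26  -8.35 -14.56]
    [-0.38  0.22 -0.12  2.06  0.32  0.99 -0.6 ] 0.0
(-85, 42) goal [0.4357 0.1199 0.1939] shift cm [-5.57  4.25 -1.26] rotvec [-45.11  -9.87 -14.34]
    [-0.48  0.26 -0.13  2.02  0.41  1.09 -0.75] 0.0
(-85, 50) goal [0.4339 0.1405 0.208 ] shift cm [-5.75  6.31  0.16] rotvec [-52.94 -11.62 -14.03]
    [-0.58  0.32 -0.13  1.96  0.49  1.23 -0.88] 0.0
(-85, 60) goal [0.4313 0.1698 0.2277] shift cm [-6.01  9.24  2.12] rotvec [-62.72 -13.8  -13.58]
    [-0.69  0.4  -0.14  1.87  0.55  1.42 -0.99] 0.0
(-85, 70) goal [0.4285 0.202  0.2419] shift cm [-6.29 12.46  3.54] rotvec [-72.5  -15.98 -13.04]
    [-0.8   0.51 -0.13  1.77  0.6   1.6  -1.06] 0.0
```

```bash
python3 -m handwheel '[[-1.5,-0.3,-0.8,0,0,-5,1],[-3.5,-0.8,-2,0,0,-10,1],[-5.1,-1.2,-3,0,0,-15,1],[-5.1,-1,-3,-7,-1.5,-15,1],[-5.1,-0.85,-2.7,-13.8,-2.9,-15,1],[-5.2,-0.4,-2.7,-18.7,-4,-15,1],[-5.2,0.1,-2.8,-23.6,-5.1,-14.9,1],[-5.3,0.7,-2.5,-27.5,-6,-14.8,1],[-5.3,1.3,-2.2,-31.4,-6.8,-14.7,1],[-5.4,2,-2.1,-34.8,-7.6,-14.6,1],[-5.4,2.7,-2,-38.3,-8.3,-14.6,1],[-5.5,3.4,-1.6,-41.7,-9.1,-14.4,1],[-5.6,4.2,-1.3,-45.1,-9.9,-14.3,1],[-5.6,4.7,-0.9,-47,-10.3,-14.3,1],[-5.6,5.3,-0.6,-49,-10.7,-14.2,1],[-5.7,5.8,-0.2,-51,-11.2,-14.1,1],[-5.7,6.3,0.2,-53,-11.6,-14,1],[-5.7,6.3,0.2,-53,-11.6,-14,1],[-5.7,6.3,0.2,-53,-11.6,-14,1],[-5.7,6.3,0.2,-53,-11.6,-14,1]]' 50
python3 - <<'E'
from h import *
b=cur(); print(state()['joints'].round(2))
for a in((50,.05),(60,.05),(70,.05)): show(-85,a[0],LIP,TUB+[0,0,a[1]])
a,_=snap('side','s2'); w,_=snap('wrist','w4')
cv2.imwrite('pics/c2.png',np.hstack([cv2.resize(a[60:260,120:320],(400,400)),cv2.resize(w,(400,400))])[:,:,::-1])
E
```

```text
t: 15.25
tcp_pos: [0.4356, 0.1385, 0.2086]
tool_rot: [0.192, 0.653, 0.712, -0.175]
wrist_force: [0.5, 0.2, -1.9]
width: 0.173
[-0.57  0.32 -0.14  1.96  0.49  1.24 -0.88]
(-85, 50) goal [0.4339 0.1405 0.208 ] shift cm [-0.18  0.21 -0.06] rotvec [0.09 0.04 0.03]
(-85, 60) goal [0.4313 0.1698 0.2277] shift cm [-0.43  3.13  1.91] rotvec [-9.88 -0.83  0.02]
(-85, 70) goal [0.4285 0.202  0.2419] shift cm [-0.71  6.35  3.33] rotvec [-19.84  -1.7    0.02]
```

View pics/c2.png

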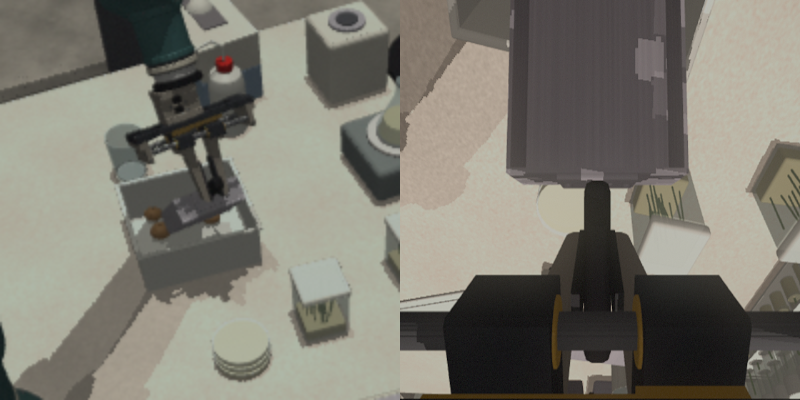

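The wrist view shows the scoop's floor empty as far as it is visible, and the side view shows tubers in the tub. I'll tip further to 70° in case one is still on the spout, then retreat upwards.

```bash
python3 -m handwheel '[[-0.2,1,0.6,-3,-0.2,0,1],[-0.3,2,1.2,-6,-0.5,0,1],[-0.4,3.1,1.9,-10,-0.8,0,1],[-0.5,4.1,2.4,-13,-1.1,0,1],[-0.6,5.2,2.9,-16.5,-1.4,0,1],[-0.7,6.3,3.4,-20,-1.7,0,1],[-0.7,6.3,3.4,-20,-1.7,0,1],[-0.7,6.3,3.4,-20,-1.7,0,1],[-0.7,6.3,3.4,-20,-1.7,0,1],[-0.7,6.3,3.4,-20,-1.7,0,1],[-0.7,6.3,3.4,-20,-1.7,0,1]]' 50
python3 -m handwheel '[[0,0,1,0,0,0,1],[0,0,3,0,0,0,1],[0,0,6,0,0,0,1],[0,0,9,0,0,0,1],[0,0,11,0,0,0,1],[0,0,12,0,0,0,1],[0,0,12,0,0,0,1]]' 50
python3 - <<'E'
from h import *
print(state()['joints'].round(2))
show(-85,0,GR,[.43,.06,.25]);show(-35,0,GR,[.54,-.05,.23])
a,_=snap('side','s3'); t,_=snap('top','t3')
cv2.imwrite('pics/c3.png',np.hstack([cv2.resize(a[60:260,120:320],(400,400)),cv2.resize(t[190:310,130:250],(400,400))])[:,:,::-1])
E
```

```text
t: 16.27
tcp_pos: [0.4289, 0.201, 0.2434]
tool_rot: [0.312, 0.612, 0.667, -0.286]
wrist_force: [-0.7, -0.3, -2.6]
width: 0.172
t: 16.85
tcp_pos: [0.429, 0.2024, 0.3653]
tool_rot: [0.313, 0.613, 0.668, -0.284]
wrist_force: [-0.5, 0.1, -1.9]
width: 0.167
[-0.8   0.37 -0.12  1.67  0.6   1.79 -0.93]
(-85, 0) goal [0.4294 0.0664 0.2324] shift cm [  0.04 -13.6  -13.29] rotvec [69.68  6.31  0.12]
(-35, 0) goal [ 0.5348 -0.0463  0.2124] shift cm [ 10.58 -24.88 -15.29] rotvec [62.25 36.19 43.6 ]
```

View pics/c3.png

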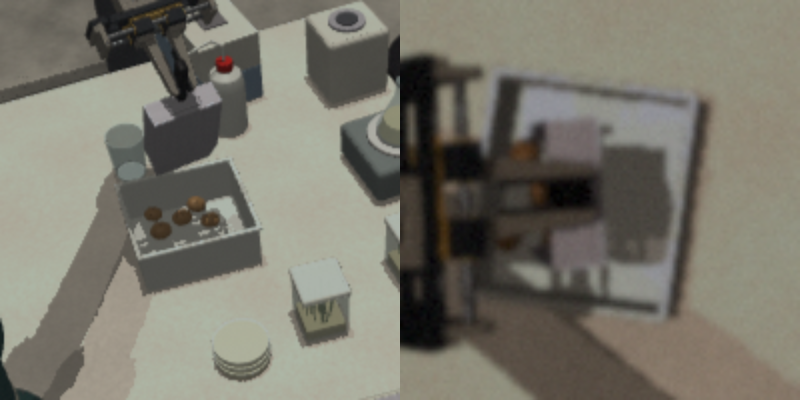

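All five tubers are in the tub (side crop at (153,213), (160,230), (182,216), (197,203), (210,219)). Next I level the empty scoop and carry it back.

```bash
python3 -m handwheel '[[0,-1,-0.5,6,0.5,0,1],[0,-2.2,-1.5,12,1,0,1],[0,-3.5,-2.5,18,1.6,0,1],[0,-5,-3.5,24,2.2,0,1],[0,-6.5,-4.5,30,2.7,0,1],[0,-8,-5.5,36,3.2,0,1],[0,-9.5,-6.5,42,3.8,0,1],[0,-11,-7.5,48,4.3,0,1],[0,-12,-8.5,54,4.9,0,1],[0,-13,-9.5,60,5.4,0,1],[0,-13.6,-10,65,5.9,0,1],[0,-13.6,-10,69.7,6.3,0,1],[0,-13.6,-10,69.7,6.3,0,1]]' 50
python3 - <<'E'
from h import *
import h
print(state()['joints'].round(2))
for psi in(0,-8.4): show(psi,0,[0,0,0],PLAT+[0,0,.12])
from sim import *
q=np.array(state()['joints']);t=tool(-4,0,[0,0,0],PLAT+[0,0,.12]);q=go(q,*t,15,2);print(q.round(2),np.linalg.norm(fk(q)[0]-t[0]))
E
```

```text
t: 18.03
tcp_pos: [0.4272, 0.0624, 0.2601]
tool_rot: [-0.129, 0.668, 0.724, 0.114]
wrist_force: [0.4, -0.6, -2.6]
width: 0.169
[-0.14  0.07  0.18  2.07 -0.4   1.09  0.33]
(0, 0) goal [ 0.5966 -0.287   0.2064] shift cm [ 16.94 -34.94  -5.37] rotvec [ 0.46 -0.21 85.33]
(-8.4, 0) goal [ 0.5955 -0.3014  0.2064] shift cm [ 16.83 -36.38  -5.37] rotvec [ 0.43 -0.24 76.93]
[0.26 0.7  0.18 1.29 0.   1.49 1.91] 7.722512590755888e-07
```

```bash
python3 -m handwheel '[[0.4,-0.8,0,0,0,2,1],[1.2,-2.4,0,0,0,6,1],[2.1,-4.4,0,0,0,10,1],[3,-6.4,0,0,0,15,1],[4,-8.4,0,0,0,20,1],[5,-10.4,0,0,0,25,1],[6,-12.4,0,0,0,30,1],[7,-14.4,0,0,0,35,1],[8,-16.6,0,0,0,40,1],[9,-18.8,0,0,0,45,1],[10,-21,0,0,0,50,1],[11,-23.2,0,0,0,55,1],[12,-25.4,-0.5,0,0,60,1],[13,-27.6,-1,0,0,65,1],[14,-29.8,-2,0,0,70,1],[15,-32,-3,0.2,-0.1,74,1],[16,-34,-4,0.4,-0.2,78,1],[16.6,-35.2,-5,0.4,-0.2,80,1],[16.9,-35.6,-5.4,0.4,-0.2,81.2,1],[16.9,-35.6,-5.4,0.4,-0.2,81.2,1]]' 50
python3 - <<'E'
from h import *
import h
print(state()['joints'].round(2))
p,r=cur(); show(-4,0,[0,0,0],PLAT+[0,0,.1])
pic,d=snap('wrist','w5')
T=np.eye(4);T[:3,:3]=r.as_matrix();T[:3,3]=p;P=pts('wrist',d,T@np.array(camera_info('wrist')['hand_eye']))
v,u=np.mgrid[:420,:560]; z=P[...,2]; y=P[...,1]
m=(v<215)&(d>0)&(u>140)&(u<420)&(z>.12)
q=P[m]; top=q[q[:,2]>np.percentile(q[:,2],60)]
print('scoop pts',len(q),np.percentile(q[:,2],[2,20,50,80,98]).round(4), cv2.minAreaRect(q[:,:2].astype(np.float32)))
# floor plane fit in scoop interior
mi=(v>20)&(v<150)&(u>200)&(u<350)&(d>0); Q=P[mi]; A=np.c_[Q[:,:2],np.ones(len(Q))]; c,*_=np.linalg.lstsq(A,Q[:,2],rcond=None)
print('floor slope deg',np.degrees(np.arctan(c[:2])).round(2),np.median(Q[:,2]), np.abs(A@c-Q[:,2]).max())
E
```

```text
t: 19.7
tcp_pos: [0.5975, -0.2884, 0.2062]
tool_rot: [-0.175, 0.031, 0.984, 0.008]
wrist_force: [-0.8, 1.0, -1.6]
width: 0.17
[ 0.25  0.7   0.18  1.29 -0.    1.49  1.91]
(-4, 0) goal [ 0.5964 -0.2939  0.1864] shift cm [-0.12 -0.54 -1.98] rotvec [-0.31 -0.13 -0.38]
scoop pts 49016 [0.1928 0.1937 0.1944 0.2146 0.2306] ((0.5163309574127197, -0.2841074764728546), (0.11088141053915024, 0.12343868613243103), 86.38265991210938)
floor slope deg [0.09 0.29] 0.19408044984142228 0.0026837576373595073
```

View pics/w5.png

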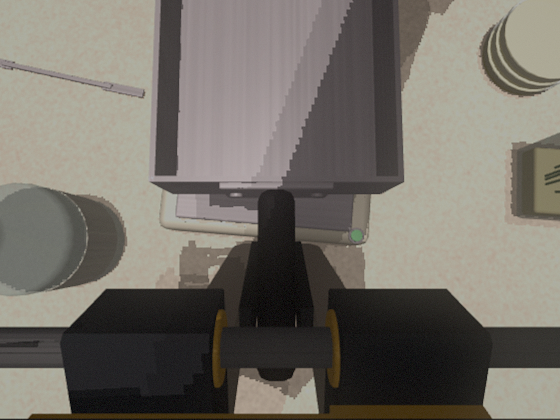

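The scoop is empty, level and above the platform. I'll centre it and lower it close to the platform.

```bash
python3 -m handwheel '[[-0.1,-0.2,-0.5,0,0,0,1],[-0.1,-0.4,-2,0,0,0,1],[-0.1,-0.5,-4,0,0,0,1],[-0.1,-0.5,-6,-0.3,0,0,1],[-0.1,-0.5,-8,-0.3,0,0,1],[-0.1,-0.5,-9.5,-0.3,0,0,1],[-0.1,-0.5,-10.5,-0.3,0,0,1],[-0.1,-0.5,-11,-0.3,0,0,1],[-0.1,-0.5,-11.3,-0.3,0,0,1],[-0.1,-0.5,-11.3,-0.3,0,0,1],[-0.1,-0.5,-11.3,-0.3,0,0,1]]' 50
python3 -m handwheel '[[0,0,-0.1,0,0,0,1],[0,0,-0.2,0,0,0,1],[0,0,-0.3,0,0,0,1],[0,0,-0.4,0,0,0,1],[0,0,-0.4,0,0,0,1]]' 50
python3 -c "
from h import *
show(-4,0,[0,0,0],PLAT);print(state()['torque'])"
```

```text
t: 20.67
tcp_pos: [0.5971, -0.2949, 0.0967]
tool_rot: [-0.172, 0.032, 0.985, 0.005]
wrist_force: [-0.7, -0.7, -2.1]
width: 0.171
t: 21.08
tcp_pos: [0.5965, -0.2946, 0.0918]
tool_rot: [-0.173, 0.031, 0.984, 0.006]
wrist_force: [-0.8, -0.2, -1.5]
width: 0.174
(-4, 0) goal [ 0.5964 -0.2939  0.0864] shift cm [-0.01  0.07 -0.53] rotvec [ 0.    0.07 -0.34]
[ 0.03457859 -0.58860459  0.01433515]
```

```bash
python3 -m handwheel '[[0,0.1,-0.1,0,0,0,1],[0,0.1,-0.2,0,0,0,1],[0,0.1,-0.3,0,0,0,1],[0,0.1,-0.4,0,0,0,1],[0,0.1,-0.4,0,0,0,1]]' 50
python3 -m handwheel '[[0,0,-0.05,0,0,0,1],[0,0,-0.1,0,0,0,1],[0,0,-0.1,0,0,0,1]]' 50; python3 -c "
from h import *
print(state()['torque'])"
```

```text
t: 21.5
tcp_pos: [0.5964, -0.2936, 0.0876]
tool_rot: [-0.173, 0.031, 0.984, 0.006]
wrist_force: [-0.1, -0.3, -1.9]
width: 0.168
t: 21.75
tcp_pos: [0.5966, -0.2937, 0.087]
tool_rot: [-0.173, 0.031, 0.984, 0.005]
wrist_force: [0.6, -0.1, -0.3]
width: 0.172
[ 0.01677745 -0.41797695 -0.04563313]
```

```bash
python3 -m handwheel '[[0,0,-0.05,0,0,0,1],[0,0,-0.1,0,0,0,1],[0,0,-0.1,0,0,0,1]]' 50; python3 -c "
from h import *
print(state()['torque'],state()['wrist_force'])"
```

```text
t: 22.0
tcp_pos: [0.5966, -0.2937, 0.0867]
tool_rot: [-0.173, 0.032, 0.984, 0.005]
wrist_force: [-0.5, 1.0, 3.9]
width: 0.172
[ 0.23145739  0.25786442 -0.01520825] [-0.51570415  0.97491681  3.89732005]
```

```bash
python3 -m handwheel '[[0,0,0,0,0,0,0.6],[0,0,0,0,0,0,0.4],[0,0,0,0,0,0,0],[0,0,0,0,0,0,-0.2],[0,0,0,0,0,0,-0.2],[0,0,0,0,0,0,-0.2],[0,0,0,0,0,0,-0.2],[0,0,0,0,0,0,-0.2]]' 
python3 -m handwheel '[[0.2,0,0.5,0,0,0,-0.2],[0.6,0,1.5,0,0,0,-0.2],[1,0,3,0,0,0,-0.2],[1.7,0,5,0,0,0,-0.2],[2.5,0,7.5,0,0,0,-0.2],[3,0,10,0,0,0,-0.2],[3,0,12.5,0,0,0,-0.2],[3,0,14,0,0,0,-0.2],[3,0,14,0,0,0,-0.2]]'
python3 - <<'E'
from h import *
p,r=cur(); pic,d=snap('wrist','w6')
T=np.eye(4);T[:3,:3]=r.as_matrix();T[:3,3]=p;P=pts('wrist',d,T@np.array(camera_info('wrist')['hand_eye']))
v,u=np.mgrid[:420,:560]; z=P[...,2]
g=lambda n,m:print(n,cv2.minAreaRect(P[m&(d>0)][:,:2].astype(np.float32)),np.median(z[m]))
mm=(u>120)&(u<430)&(v<250)
g('walls',mm&(z>.1)&(z<.125)&(v<205)); g('bal',mm&(z>.03)&(z<.07)); 
s,_=snap('side','s4'); t,td=snap('top','t4')
# scene displacement check against first depth
P0=pts('top',np.load('pics/top0.npy'));P1=pts('top',td);vv,uu=np.mgrid[:420,:560]
for n,(a,b,c,e),zl in(('tub',(140,232,200,295),.07),('cb1',(255,290,190,228),.085),('cb2',(245,280,130,168),.085),('petri',(258,292,238,275),.03),('media',(410,455,190,222),.05)):
    k=(uu>=a)&(uu<=b)&(vv>=c)&(vv<=e)
    print(n,[np.round(cv2.minAreaRect(X[k&(X[...,2]>zl)&(X[...,2]<.2)][:,:2].astype(np.float32))[0],4) for X in(P0,P1)])
cv2.imwrite('pics/c4.png',np.hstack([cv2.resize(pic,(400,300)),cv2.resize(s,(400,300))])[:,:,::-1])
E
```

```text
t: 22.67
tcp_pos: [0.5965, -0.2936, 0.0858]
tool_rot: [-0.173, 0.031, 0.984, 0.006]
wrist_force: [-0.1, -0.1, 0.6]
width: 0.6
t: 23.42
tcp_pos: [0.6288, -0.2945, 0.2312]
tool_rot: [-0.169, 0.032, 0.985, 0.004]
wrist_force: [0.7, 0.4, 1.2]
width: 0.6
walls ((0.49898913502693176, -0.28817018866539), (0.1103288009762764, 0.18190811574459076), 86.33399200439453) 0.10978976385246464
bal ((0.48855286836624146, -0.31456637382507324), (0.26213696599006653, 0.23772743344306946), 86.73246765136719) 0.05514179682175219
tub [array([0.4228, 0.2669]), array([0.4228, 0.267 ])]
cb1 [array([0.5458, 0.002 ]), array([0.546, 0.002])]
cb2 [array([0.7353, 0.0397]), array([0.7358, 0.0397])]
petri [array([ 0.4057, -0.0107]), array([ 0.4057, -0.0107])]
media [array([ 0.5715, -0.4789]), array([ 0.5717, -0.4791])]
```

View pics/c4.png

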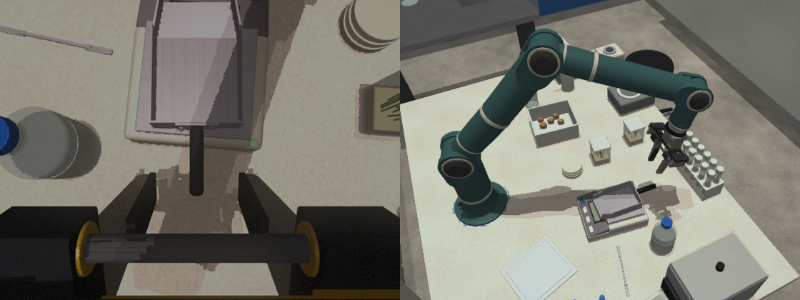

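The scoop stands empty on the middle of the platform, five tubers lie in the tub, the gripper is clear, and the five neighbouring things I measured have not moved. Handing in.

```bash
python3 -c "
from station import *
print(state()['t']); print(sign_off())"
```

```text
23.5667
the job is handed in; nothing more can be done
None
```

I tipped all five tubers into the tub and put the empty scoop back on the middle of the balance platform. I handed the job in at 23.6 s of the 61 s allowed.

- **Grasp and pour:** I took the scoop across its grip with a 20° lean and carried it level, with its spout raised about 4°. I tipped it to 50° and then 70°, with the spout's end about 5 cm above the table, below the tub's rim.
- **Return:** I lowered it until the wrist force read about 4 N, let go, and raised the gripper clear.

**Last checks**
- The side camera showed five tubers in the tub, and the wrist camera showed the scoop empty.
- The scoop's origin is within about 2 mm of the platform's centre, by the arm's pose when I let go; the wrist depth picture agrees across the platform (y).
- The tub, both culture boxes, the Petri stack and the media bottle are within 0.5 mm of their first measurement.

**Went wrong or not checked**
- My first two practice runs of the tipped pose, with an empty gripper, ran into joint limits. That cost about 7 s and made me change the grasp to the leaning one.
- A last wrist-camera outline of the balance was spoiled by neighbouring things, so I relied on the two earlier ones, which agreed.
- I did not measure the wash bottle, beaker and spatula again.

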